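# Put the die tray back under the hat-shop press

### The arm

A 6-joint arm with a two-finger parallel gripper is mounted at the origin on the work surface. World frame = base frame: x ahead of the robot, y to its left, z up, the work surface at z = 0. Lengths are in m, angles in rad, forces in N, time in s.
With the tool pointing down it reaches from about 0.325 to 0.75 m from the base axis. Payload 7.6 kg.
Tool frame: the origin (TCP) lies midway between the tips of the shut fingers; the grasp point (between the pads) lies 19 mm behind it; z points along the fingers, y is the line along which they close (so a half turn about z gives the same grasp; the last joint's range is limited). The gripper opens to 85 mm and grips with 20 to 120 N. Pads are 22 mm wide; open, the fingers measure 114 mm over their backs; the gripper's body (76 mm by 85 mm) begins 54 mm behind the grasp point. The pads swing forward as they close: fully open they stand 13 mm farther back than shut.
Start: joints at [-1.411, 0.052, 1.401, -0, 1.689, -0.07], TCP at [0.12, -0.511, 0.211] pointing down, gripper open.
Joint ranges: [-2.9, 2.9], [-0.91, 2.17], [0.12, 2.37], [-1.06, 4.2], [0.26, 2.73], [-2.93, 2.93]. Speed limits (rad/s): [2.57, 2.57, 3.01, 3.14, 3.14, 3.14].

### API

Orientations are given as a unit quaternion [x, y, z, w].
In Python, from workcell import status, vision, ticket gives the robot as it stands. The module is installed in compiled form; this text tells all that it offers.
- The arm moves only by the tool apply_moves, never from a script. Its argument "increments" is a list of rows, each an object of numbers: "dx", "dy", "dz": the shift along the tool's x, y, z in m; "spin": the turn about the tool's z in degrees. A call has 1 to 12 rows; each row shifts and turns the commanded pose from where the row before left it, along the tool's axes as they then stand; what a row does not reach is not made up. A row lasts 1/12 s, in which the tool goes at most 41.7 mm and 7.16 degrees, less where a joint would pass 70% of its speed; a pose out of reach is approached as far as the arm can. A call with a gripper value outside its range is refused whole. "hand" is the finger opening in m, from 0 to 0.0854, set as the call begins (left out, the last holds). The fingers move at their own pace and stop on an object; the grip force is fixed at half the most. Time passes only in rows, so rows that do not move let the fingers close. It gives the time, the measured TCP pose, the force, the opening and the grip force at its end, in the units of the state.
- status.sense(): the state, without advancing time (a new reading comes with each control period).
- vision.snapshot(name): name is "scene" or "top" or "wrist"; returns a dict with "img" (480x640x3 uint8, red, green, blue), "z_map" (480x640 float32, m along the optical axis (not along the pixel's ray), 0 where there is no reading), "K" (3x3 intrinsics, pixels), "position" and "rotation" of the camera in the world. Camera axes: x right, y up, looking along -z (the intrinsics and any distortion apply to the point x, -y, -z); pixel columns grow to the right and rows downward; lengths in m; the calibration is good to about 2 mm. A picture is of the moment at which its call begins.
- ticket.job_done(): hands the job in; it is judged then, once.
The state is a dict: "time": time; "joint_pos": joint angles; "qvel": joint speeds; "effort": joint torques, N m; "ee_pos": TCP position; "eef_rot": TCP orientation; "contact_force": force on the tool from outside, world axes, zero at the start; "wrist_torque": the same for the moment, N m; "grip_width": finger opening in m; "grip_force": force on a finger pad.
Only numpy, scipy, OpenCV 4.12 (cv2) and the standard library are available. Lean on these libraries where they do the work, as an engineer would, in place of code of your own. Each camera call takes 0.05 s, during which the arm holds its last target. There are 200 camera calls.

### The job

The die tray of the hand press has been left on the bench the wrong way round, its pull pointing towards the press. Turn it end for end and slide it, plain end first, into the runners under the press until it is fully home, its front plate closed up against the ends of the runners and its pull outwards. Keep the tray roughly level so that the dies stay in it, and leave the hat block, the jar and the brush where they are.

Things in the scene. Friction and masses are not known exactly. Their poses are not given: they have to be found in the camera images.
- tray_center (a point): Middle of the loose die tray (about 0.7 kg, balancing 13 mm from here towards the pull), half-way up, 23 mm above its underside. Axes: x along the tray to its plain tail end, z up; the pull is at -x. Its straight-sided aluminium box, steel dies standing inside, is 60 mm wide outside, from x -77 to +61 mm, top 46 mm above the underside: grip it across from above, fingertips above the flanges.
- tray_tail (a point): Middle of the edge of the tray's plain tail end, 80 mm along +x from the tray's middle, 2.5 mm above the underside; axes as the tray's. This end goes in first. The steel base plate is 5 mm thick, x -80 to +80 mm and 84 mm wide, so it stands out 12 mm as a flange each side of the box; over the last 20 mm at the tail it tapers to 70 mm wide.
- tray_front (a point): Middle of the back face (the side towards the tail) of the tray's front plate, 80 mm along -x from the tray's middle, 23 mm above the underside; axes as the tray's. The front plate is 6 mm thick, 104 mm wide and 46 mm high: too wide to enter the runners. The tray drags on the runner floor: pushing it along takes 5 to 15 N.
- tray_pull (a point): Middle of the tray's pull, 101 mm along -x from the tray's middle, 31 mm above the underside; axes as the tray's. The pull is an upright aluminium fin 14 mm thick (across y), 26 mm high (18 to 44 mm above the underside), standing 30 mm out from the front plate; it can be pinched from above.
- runner_mouth (a point): Middle of the mouth of the fixed steel runners, on their floor, at the runner ends. x points inwards (the way the tray slides in), z up. The floor is 10 mm above the bench and reaches 70 mm out before the mouth as a porch 120 mm wide. Fully home, the front plate's back face touches the runner ends: the tail is then 160 mm inside the mouth. Only friction holds the tray, no catch.
- runner_middle (a point): Point on the runner floor 40 mm inside the mouth, half-way between the runners; axes as at the mouth. The cheeks are 90 mm apart (3 mm play each side of the base plate). Lips turned in over the base plate's edges leave 68 mm between them and 9 mm of height under them, 14 mm at their turned-up ends; lip tops are 13 mm above the floor, 18 mm at the ends.
- stand_front (a point): Middle of the upper front edge of the grey steel stand, 42 mm inside the mouth and 70 mm above the floor; axes as at the mouth. Farther in, the stand covers the runners: side walls and a top, its underside 62 mm above the floor. On it, from 65 mm inside the mouth, stands the press, up to 0.34 m above the bench.
- hat_block: Aluminium hat block, a dome 150 mm across and 150 mm high, standing loose on the bench; origin at the centre of its underside. A bystander.
- stud_jar: Clear jar with a steel cap, 64 mm across and 80 mm high; origin at the centre of its underside. A bystander.
- hat_brush: Wooden hat brush lying bristles down, 150 x 46 x 40 mm, long along its x; origin at the centre of its underside. A bystander.

How it is judged:
By the outcome, as a careful person would: the job done as asked, in the order asked, and still so for the second after the job is handed in, with the robot touching nothing.
It also fails if it takes over 51 s, if anything falls off the work surface, if the arm or the gripper's body presses on something with over 40 N, if the wrist force passes 120 N, or if a joint passes its speed limit or range.

## Working session

There is one attempt and no reset: what is moved stays moved. The work goes in short steps, Python scripts to look and compute and a tool call to move; the robot and the scene stay as the last step left them, time stands still between calls to the robot, and variables do not carry over. Pictures are saved under pics/ and viewed, at most 10 in all, crops included, and the job is handed in when it is done.

Besides the shell and the picture viewer there is one more tool, called after "Emit:" as name(argument=value, ...), one argument or row to a line, values as JSON. apply_moves: Moves the arm, as the interface text tells. Its arguments: {"type":"object","properties":{"increments":{"type":"array"},"hand":{"type":"number"}},"required":["increments"]}

```bash
mkdir -p pics; cat > h.py <<'E'
import numpy as np, cv2
from workcell import status, vision, ticket
def snap(n):
    s=vision.snapshot(n); np.savez(f'{n}.npz',**s); return s
def load(n): return dict(np.load(f'{n}.npz'))
def cloud(s):
    K=s['K'];z=s['z_map'];v,u=np.mgrid[:480,:640]
    p=np.stack([(u-K[0,2])/K[0,0]*z,-(v-K[1,2])/K[1,1]*z,-z],-1)
    return p@np.array(s['rotation']).T+s['position']
def ray(s,u,v,h):
    K=s['K'];d=np.array(s['rotation'])@np.array([(u-K[0,2])/K[0,0],-(v-K[1,2])/K[1,1],-1.])
    p=np.array(s['position']);return p+d*(h-p[2])/d[2]
def save(n,im): cv2.imwrite(f'pics/{n}.png',im[...,::-1])
E
python3 - <<'E'
from h import *
for n in('top','scene'):
    s=snap(n);save(n+'0',s['img']);print(n,s['position'],s['rotation'],s['K'].tolist() if hasattr(s['K'],'tolist') else s['K'],(s['z_map']==0).mean())
st=status.sense();print(st)
E
```

```text
top [0.52458508 0.03711053 1.08928548] [-0.03884041  0.03342767  0.71027359 -0.70205801] [[467.5931251017022, 0.0, 316.7925982993839], [0.0, 467.5931251017022, 243.1253678249463], [0.0, 0.0, 1.0]] 0.003961588541666667
scene [1.22174607 0.04595435 1.03262266] [0.19964945 0.19655572 0.68589193 0.67160867] [[468.32309490499046, 0.0, 311.43547361924715], [0.0, 468.32309490499046, 242.65314944391517], [0.0, 0.0, 1.0]] 0.003922526041666667
{'time': 0.1, 'joint_pos': array([-1.41127612e+00,  5.27867354e-02,  1.40163655e+00,  3.95668527e-07,
        1.68862811e+00, -7.03279944e-02]), 'qvel': array([ 1.25475629e-03, -8.08132909e-04, -4.03975558e-03, -1.02718825e-03,
       -3.56642098e-05, -6.81103060e-04]), 'effort': array([ 1.17617015e-03, -3.82580316e+01, -3.60983884e+01, -3.61477453e-05,
        4.78847083e-03,  7.57154851e-06]), 'ee_pos': array([ 0.11956928, -0.51088364,  0.20974316]), 'eef_rot': array([ 9.93403224e-01,  1.14671281e-01, -3.23200234e-05, -7.28654192e-04]), 'contact_force': array([-0.3814257 , -0.55423865, -0.57936131]), 'wrist_torque': array([-0.01740418, -0.02249384, -0.0092758 ]), 'grip_force': 0.0, 'grip_width': 0.08556758964479298}
```

View pics/top0.png

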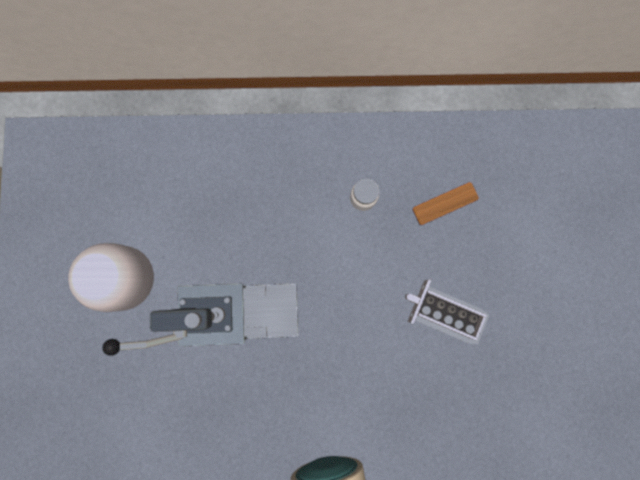

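View pics/scene0.png

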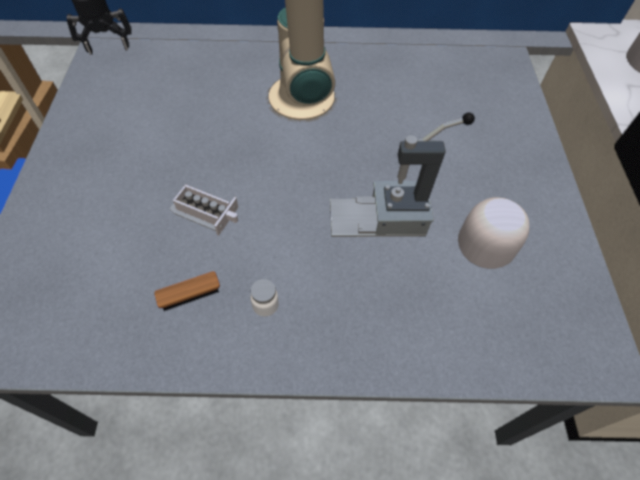

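The top view shows the tray at about (450,312) with its pull at (413,298), the porch at (244–298, 284–340), the jar at (366,193) and the brush at (446,203). The scene view agrees: the slide-in direction is roughly +y.

```bash
sed -i "s/^import numpy.*/import numpy as np, cv2\nfrom scipy.spatial.transform import Rotation as R/; s/np.array(s\['rotation'\])/R.from_quat(s['rotation']).as_matrix()/" h.py
python3 - <<'E'
from h import *
s=load('top');c=cloud(s);im=s['img']
print('bench z',np.median(c[300:400,350:400,2]), c[400,100],c[200,560])
def rep(n,u0,u1,v0,v1,h0,h1):
    P=c[v0:v1,u0:u1].reshape(-1,3);m=(P[:,2]>h0)&(P[:,2]<h1);Q=P[m][:,:2].astype(np.float32)
    print(n,len(Q),cv2.minAreaRect(Q),Q.min(0),Q.max(0),np.median(P[m][:,2]))
rep('tray all',395,500,270,350,.004,.1)
rep('tray top',395,500,270,350,.035,.1)
rep('porch',235,310,270,350,.004,.02)
rep('stand',170,260,270,355,.07,.09)
rep('jar',340,390,170,215,.06,.1);rep('brush',405,490,175,230,.02,.06)
rep('hat',50,165,230,320,.02,.2)
s2=load('scene');c2=cloud(s2)
a=cv2.resize(im[270:355,160:320],None,fx=5,fy=5,interpolation=cv2.INTER_CUBIC)
b=cv2.resize(s2['img'][180:245,165:245],(800,650)[:2] and (400,325),interpolation=cv2.INTER_CUBIC)
d=cv2.resize(im[275:350,400:495],(400,316),interpolation=cv2.INTER_CUBIC)[:175]
d=cv2.resize(im[275:350,400:495],(222,175),interpolation=cv2.INTER_CUBIC)
o=np.zeros((600,800,3),np.uint8);o[:425]=a;o[425:,:222]=d
o[425:,230:230+246]=cv2.resize(s2['img'][190:240,325:395],(246,175),interpolation=cv2.INTER_CUBIC)
save('crop1',o)
E
```

```text
bench z -0.0005124140731687099 [0.28438483 0.54068705 0.00168799] [ 0.73073   -0.5265828  0.0042622]
tray all 2574 ((0.4796842336654663, -0.25206419825553894), (0.1768939346075058, 0.24320989847183228), 0.16015763580799103) [ 0.3910306  -0.37342143] [ 0.5684708  -0.13068636] 0.024442069729989302
tray top 769 ((0.4841541647911072, -0.23772764205932617), (0.17788434028625488, 0.10197561234235764), 74.56120300292969) [ 0.41389948 -0.3248066 ] [ 0.5465915  -0.15252869] 0.044032112603020535
porch 2434 ((0.48322629928588867, 0.14903971552848816), (0.16921405494213104, 0.17773494124412537), 89.45545959472656) [0.39384064 0.06368074] [0.57161653 0.23297554] 0.009572647445057814
stand 2209 ((0.47721296548843384, 0.27464574575424194), (0.12805868685245514, 0.14033903181552887), 1.813091516494751) [0.411136   0.20345561] [0.5421774 0.3453168] 0.07970900062288755
jar 529 ((0.7420299649238586, -0.06379617750644684), (0.05507224053144455, 0.05475171282887459), 62.4819450378418) [ 0.71363294 -0.09156227] [ 0.76964736 -0.0366223 ] 0.07958087735603114
brush 1315 ((0.7204640507698059, -0.24885936081409454), (0.045920487493276596, 0.14977067708969116), 23.494144439697266) [ 0.6721016  -0.32355374] [ 0.7671669  -0.17346394] 0.03903661773564604
hat 4647 ((0.5585543513298035, 0.49040961265563965), (0.13746395707130432, 0.1460328847169876), 63.517189025878906) [0.48587385 0.42141357] [0.6336581  0.55991775] 0.13135414588539562
```

View pics/crop1.png

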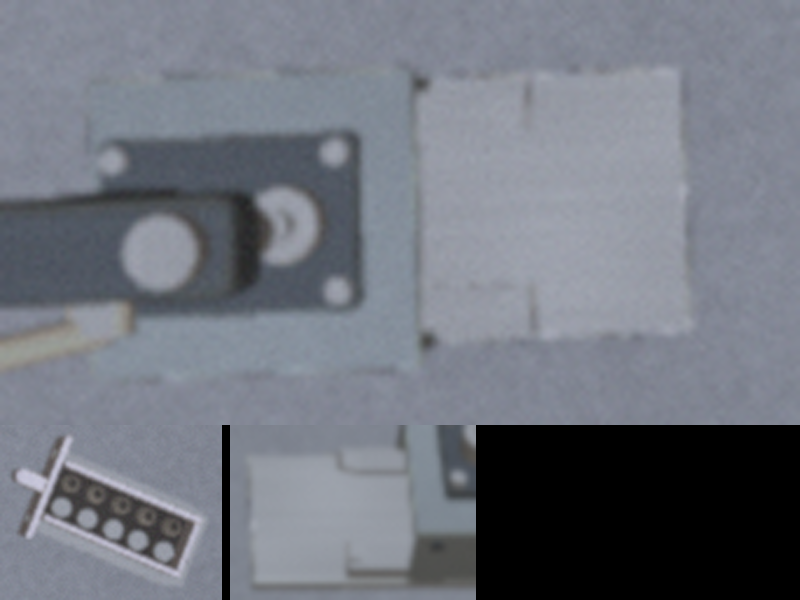

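The crop shows the porch outer corners at about (683,70) and (690,328), the mouth notches at x≈530 and the stand front edge at (412,70)–(420,365). The tray's front plate centre is at about (50,487) in the inset. Next I'll turn these into positions.

```bash
python3 - <<'E'
from h import *
s=load('top')
f=lambda x,y,h:ray(s,160+(x+.5)/5-.5,270+(y+.5)/5-.5,h).round(4)
for n,x,y,h in [('porchL',683,70,.01),('porchR',690,331,.01),('mL',527,70,.02),('mR',533,335,.02),('mLin',527,128,.028),('mRin',533,286,.028),('stL',412,70,.08),('stR',420,367,.08)]: print(n,f(x,y,h))
k=95/222
g=lambda x,y,h:ray(s,400+(x+.5)*k-.5,275+(y-425+.5)*k-.5,h).round(4)
for n,x,y,h in [('pull tip',16,476,.044),('plateA',68,437,.046),('plateB',28,537,.046),('tailboxA',205,518,.046),('tailboxB',182,578,.046)]: print(n,g(x,y,h))
E
```

```text
porchL [0.5423 0.0932 0.01  ]
porchR [0.424  0.0908 0.01  ]
mL [0.543  0.1638 0.02  ]
mR [0.4239 0.1611 0.02  ]
mLin [0.5167 0.1629 0.028 ]
mRin [0.4463 0.1602 0.028 ]
stL [0.5425 0.2063 0.08  ]
stR [0.4166 0.2023 0.08  ]
pull tip [ 0.5104 -0.1532  0.044 ]
plateA [ 0.5467 -0.2033  0.046 ]
plateB [ 0.4532 -0.1624  0.046 ]
tailboxA [ 0.4692 -0.3294  0.046 ]
tailboxB [ 0.4138 -0.3053  0.046 ]
```

Emit:
apply_moves(
  increments=[
    {"dx": 0.0335,"dy": -0.0146},
    {"dx": 0.0335,"dy": -0.0146},
    {"dx": 0.0335,"dy": -0.0146},
    {"dx": 0.0335,"dy": -0.0146},
    {"dx": 0.0335,"dy": -0.0146},
    {"dx": 0.0335,"dy": -0.0146},
    {"dx": 0.0335,"dy": -0.0146},
    {"dx": 0.0335,"dy": -0.0146},
    {"dx": 0.0335,"dy": -0.0146},
    {"dx": 0.0335,"dy": -0.0146},
    {"dx": 0.0335,"dy": -0.0146},
    {"dx": 0.0335,"dy": -0.0146},
  ],
  hand=0.085,
)

```text
validation failed for argument at $.in...
```

Emit:
apply_moves(
  increments=[
    {"spin": -6.66},
    {"spin": -6.66},
    {"spin": -6.66},
    {"spin": -6.66},
    {"spin": -6.66},
    {"spin": -6.66},
    {"spin": -6.66},
    {"spin": -6.66},
    {},
  ],
)

```text
validation failed for argument at $.in...
```

```bash
cat >> h.py <<'E'
def tool(st):
    M=R.from_quat(st['eef_rot']).as_matrix();return M,np.degrees(np.arctan2(M[1,0],M[0,0]))
def to(x,y,z,yaw,st=None):
    st=st or status.sense();M,a=tool(st);d=M.T@(np.array([x,y,z])-st['ee_pos'])
    print('t',round(st['time'],2),'ee',st['ee_pos'].round(4),'yaw',a.round(2),'q6',np.degrees(st['joint_pos'][5]).round(1),'tilt',M[2,:2].round(4),'F',st['contact_force'].round(1),'w',round(st['grip_width'],4))
    print('go d',d.round(4),'spin',round((a-yaw+180)%360-180,2))
E
python3 - <<'E'
from h import *
s=snap('wrist');save('w0',s['img']);print(s['position'],s['rotation']);to(.471,-.249,.1,66.4)
E
```

```text
[ 0.19017011 -0.49402821  0.37359931] [-0.11181356  0.08997835 -0.61496823  0.775381  ]
t 0.15 ee [ 0.1196 -0.5109  0.2099] yaw 13.17 q6 -4.0 tilt [ 0.0001 -0.0012] F [ 0.1 -0.3 -0. ] w 0.0853
go d [ 0.4019 -0.1749  0.1101] spin -53.23
```

View pics/w0.png

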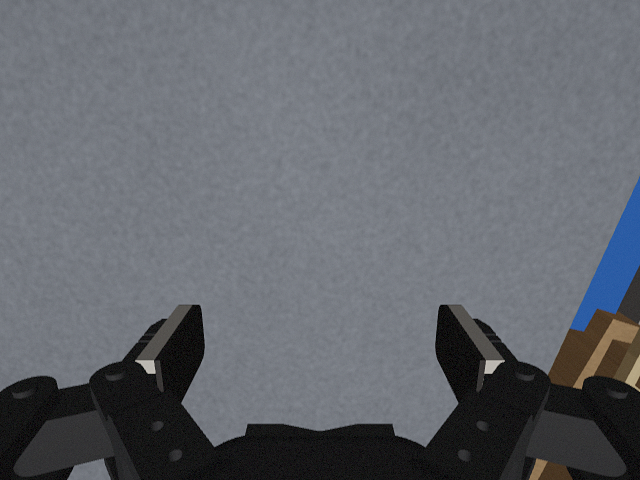

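The arm hasn't moved because the call was refused, so the wrist image shows only bare bench between the open fingers at (180,330) and (465,330). I'll retry with all four keys in each row.

Emit:
apply_moves(
  increments=[
    {"dx": 0.0335,"dy": -0.0146,"dz": 0,"spin": 0},
    {"dx": 0.0335,"dy": -0.0146,"dz": 0,"spin": 0},
    {"dx": 0.0335,"dy": -0.0146,"dz": 0,"spin": 0},
    {"dx": 0.0335,"dy": -0.0146,"dz": 0,"spin": 0},
    {"dx": 0.0335,"dy": -0.0146,"dz": 0,"spin": 0},
    {"dx": 0.0335,"dy": -0.0146,"dz": 0,"spin": 0},
    {"dx": 0.0335,"dy": -0.0146,"dz": 0,"spin": 0},
    {"dx": 0.0335,"dy": -0.0146,"dz": 0,"spin": 0},
    {"dx": 0.0335,"dy": -0.0146,"dz": 0,"spin": 0},
    {"dx": 0.0335,"dy": -0.0146,"dz": 0,"spin": 0},
    {"dx": 0.0335,"dy": -0.0146,"dz": 0,"spin": 0},
    {"dx": 0.0335,"dy": -0.0146,"dz": 0,"spin": 0},
  ],
  hand=0.085,
)

```text
time: 1.15
ee_pos: [0.4723, -0.2476, 0.2103]
eef_rot: [0.993, 0.115, -0.0, -0.0]
contact_force: [-0.2, -0.9, -0.3]
grip_width: 0.0851
grip_force: 0.0
```

Emit:
apply_moves(
  increments=[
    {"dx": 0,"dy": 0,"dz": 0,"spin": -6.66},
    {"dx": 0,"dy": 0,"dz": 0,"spin": -6.66},
    {"dx": 0,"dy": 0,"dz": 0,"spin": -6.66},
    {"dx": 0,"dy": 0,"dz": 0,"spin": -6.66},
    {"dx": 0,"dy": 0,"dz": 0,"spin": -6.66},
    {"dx": 0,"dy": 0,"dz": 0,"spin": -6.66},
    {"dx": 0,"dy": 0,"dz": 0,"spin": -6.66},
    {"dx": 0,"dy": 0,"dz": 0,"spin": -6.66},
    {"dx": 0,"dy": 0,"dz": 0,"spin": 0},
    {"dx": 0,"dy": 0,"dz": 0,"spin": 0},
  ],
)

```text
time: 1.98
ee_pos: [0.471, -0.249, 0.2102]
eef_rot: [0.837, 0.546, -0.0, -0.0]
contact_force: [0.2, -0.0, -0.3]
grip_width: 0.085
grip_force: 0.0
```

```bash
python3 - <<'E'
from h import *
s=snap('wrist');save('w1',s['img']);to(.471,-.249,.1,66.4)
E
```

```text
t 2.03 ee [ 0.4711 -0.249   0.2103] yaw 66.24 q6 -8.1 tilt [-0.     -0.0003] F [ 0.7 -0.3 -0.1] w 0.0855
go d [-0.     -0.      0.1103] spin -0.16
```

View pics/w1.png

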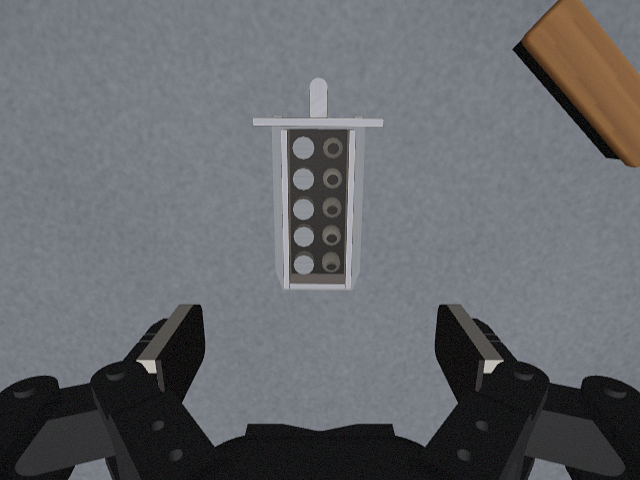

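The wrist view shows the tray square between the fingers: plate ends at (253,122) and (383,122), box tail at (283–355, 289), pull at (318,85).

```bash
python3 - <<'E'
from h import *
s=load('wrist')
p={n:ray(s,u,v,.046) for n,u,v in [('A',253,125),('B',383,125),('C',283,289),('D',355,289)]}
for n in p:print(n,p[n].round(4))
m=(p['A']+p['B'])/2;t=(p['C']+p['D'])/2;d=t-m;L=np.hypot(*d[:2]);print(L,np.degrees(np.arctan2(d[1],d[0])),'centre',(t-d/L*.061).round(4))
E
```

```text
A [ 0.4504 -0.1635  0.046 ]
B [ 0.5453 -0.2053  0.046 ]
C [ 0.4117 -0.3015  0.046 ]
D [ 0.471  -0.3275  0.046 ]
0.14182487904989788 -113.4676076679743 centre [ 0.4656 -0.2585  0.046 ]
```

Emit:
apply_moves(
  increments=[
    {"dx": 0,"dy": 0,"dz": 0.035,"spin": 0},
    {"dx": 0,"dy": 0,"dz": 0.035,"spin": 0},
    {"dx": 0,"dy": 0,"dz": 0.035,"spin": 0},
    {"dx": 0,"dy": 0,"dz": 0.035,"spin": 0},
    {"dx": 0,"dy": 0,"dz": 0.03,"spin": 0},
    {"dx": 0,"dy": 0,"dz": 0.016,"spin": 0},
    {"dx": 0,"dy": 0,"dz": 0.01,"spin": 0},
    {"dx": 0,"dy": 0,"dz": 0,"spin": 0},
  ],
)

```text
time: 2.7
ee_pos: [0.4699, -0.2483, 0.0123]
eef_rot: [0.837, 0.547, -0.001, -0.002]
contact_force: [0.2, 1.0, -0.7]
grip_width: 0.0847
grip_force: 0.0
```

Emit:
apply_moves(
  increments=[
    {"dx": 0,"dy": 0,"dz": 0,"spin": 0},
    {"dx": 0,"dy": 0,"dz": 0,"spin": 0},
    {"dx": 0,"dy": 0,"dz": 0,"spin": 0},
    {"dx": 0,"dy": 0,"dz": 0,"spin": 0},
    {"dx": 0,"dy": 0,"dz": 0,"spin": 0},
    {"dx": 0,"dy": 0,"dz": 0,"spin": 0},
  ],
  hand=0.05,
)

```text
time: 3.2
ee_pos: [0.4719, -0.2496, 0.017]
eef_rot: [0.837, 0.548, 0.0, 0.001]
contact_force: [-3.1, 1.4, 6.5]
grip_width: 0.0575
grip_force: 62.9
```

Emit:
apply_moves(
  increments=[
    {"dx": 0,"dy": 0,"dz": -0.008,"spin": 0},
    {"dx": 0,"dy": 0,"dz": -0.014,"spin": 0},
    {"dx": 0.01,"dy": -0.004,"dz": -0.014,"spin": 0},
    {"dx": 0.02,"dy": -0.009,"dz": -0.012,"spin": 0},
    {"dx": 0.023,"dy": -0.01,"dz": -0.006,"spin": 2},
    {"dx": 0.02,"dy": -0.009,"dz": 0,"spin": 4},
    {"dx": 0.01,"dy": -0.004,"dz": 0,"spin": 5},
    {"dx": 0,"dy": 0,"dz": 0,"spin": 6},
    {"dx": 0,"dy": 0,"dz": 0,"spin": 6},
    {"dx": 0,"dy": 0,"dz": 0,"spin": 6},
    {"dx": 0,"dy": 0,"dz": 0,"spin": 6},
    {"dx": 0,"dy": 0,"dz": 0,"spin": 6},
  ],
)

```text
time: 4.2
ee_pos: [0.4728, -0.1584, 0.0684]
eef_rot: [0.976, 0.218, -0.0, -0.0]
contact_force: [-0.4, -0.7, -7.6]
grip_width: 0.0573
grip_force: 66.4
```

Emit:
apply_moves(
  increments=[
    {"dx": 0,"dy": 0,"dz": 0,"spin": 7},
    {"dx": 0,"dy": 0,"dz": 0,"spin": 7},
    {"dx": 0,"dy": 0,"dz": 0,"spin": 7},
    {"dx": 0,"dy": 0,"dz": 0,"spin": 7},
    {"dx": 0,"dy": 0,"dz": 0,"spin": 7},
    {"dx": 0,"dy": 0,"dz": 0,"spin": 7},
    {"dx": 0,"dy": 0,"dz": 0,"spin": 7},
    {"dx": 0,"dy": 0,"dz": 0,"spin": 7},
    {"dx": 0,"dy": 0,"dz": 0,"spin": 7},
    {"dx": 0,"dy": 0,"dz": 0,"spin": 7},
    {"dx": 0,"dy": 0,"dz": 0,"spin": 7},
    {"dx": 0,"dy": 0,"dz": 0,"spin": 7},
  ],
)

```text
time: 5.2
ee_pos: [0.4727, -0.1585, 0.0684]
eef_rot: [0.871, -0.492, -0.0, 0.0]
contact_force: [0.1, 0.1, -8.2]
grip_width: 0.0569
grip_force: 66.4
```

```bash
python3 - <<'E'
from h import *
s=snap('wrist');save('w2',s['img']);to(.471,-.16,.014,-88.5)
E
```

```text
t 5.25 ee [ 0.4728 -0.1585  0.0684] yaw -59.34 q6 126.6 tilt [-0.0007  0.0005] F [ 1.  -0.6 -7.9] w 0.0569
go d [0.0004 0.0023 0.0544] spin 29.16
```

View pics/w2.png

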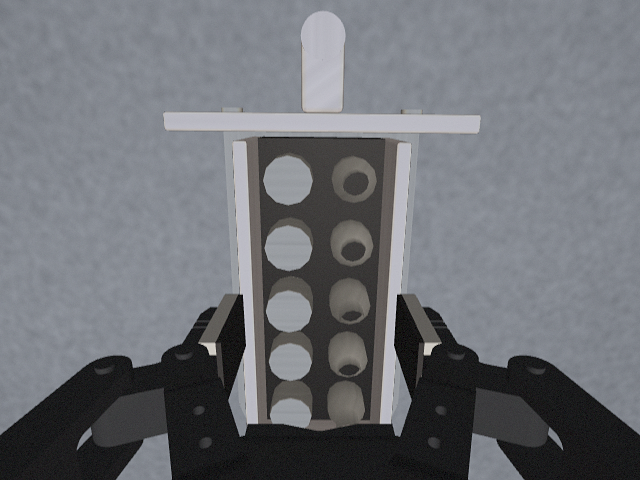

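The tray hangs level and square in the grip, with its plate at (165–480, 122) and the dies in place.

Emit:
apply_moves(
  increments=[
    {"dx": 0,"dy": 0,"dz": 0,"spin": 7},
    {"dx": 0,"dy": 0,"dz": 0,"spin": 7},
    {"dx": 0,"dy": 0,"dz": 0,"spin": 7},
    {"dx": 0,"dy": 0,"dz": 0,"spin": 5},
    {"dx": 0,"dy": 0,"dz": 0.01,"spin": 3},
    {"dx": 0,"dy": 0,"dz": 0.016,"spin": 0},
    {"dx": 0,"dy": 0,"dz": 0.014,"spin": 0},
    {"dx": 0,"dy": 0,"dz": 0.007,"spin": 0},
    {"dx": 0,"dy": 0,"dz": 0.003,"spin": 0},
    {"dx": 0,"dy": 0,"dz": 0.001,"spin": 0},
    {"dx": 0,"dy": 0,"dz": 0,"spin": 0},
  ],
)

```text
time: 6.17
ee_pos: [0.4736, -0.1589, 0.0181]
eef_rot: [0.722, -0.692, 0.0, -0.0]
contact_force: [0.2, -0.1, -8.1]
grip_width: 0.0572
grip_force: 66.5
```

Emit:
apply_moves(
  increments=[
    {"dx": 0,"dy": 0,"dz": 0,"spin": 0},
    {"dx": 0,"dy": 0,"dz": 0,"spin": 0},
    {"dx": 0,"dy": 0,"dz": 0,"spin": 0},
    {"dx": 0,"dy": 0,"dz": 0,"spin": 0},
    {"dx": 0,"dy": 0,"dz": -0.015,"spin": 0},
    {"dx": 0,"dy": 0,"dz": -0.03,"spin": 0},
    {"dx": 0,"dy": 0,"dz": -0.03,"spin": 0},
    {"dx": 0,"dy": 0,"dz": -0.02,"spin": 0},
    {"dx": 0,"dy": 0,"dz": 0,"spin": -7.1},
    {"dx": 0,"dy": 0,"dz": 0,"spin": -7.1},
    {"dx": 0,"dy": 0,"dz": 0,"spin": -7.1},
    {"dx": 0,"dy": 0,"dz": 0,"spin": -7.1},
  ],
  hand=0.085,
)

```text
time: 7.17
ee_pos: [0.4736, -0.1588, 0.1134]
eef_rot: [0.871, -0.491, 0.001, -0.0]
contact_force: [0.4, -0.8, 0.2]
grip_width: 0.0853
grip_force: 0.0
```

Emit:
apply_moves(
  increments=[
    {"dx": 0,"dy": 0,"dz": 0,"spin": -7.1},
    {"dx": 0,"dy": 0,"dz": 0,"spin": -7.1},
    {"dx": 0,"dy": 0,"dz": 0,"spin": -7.1},
    {"dx": 0,"dy": 0,"dz": 0,"spin": -7.1},
    {"dx": 0,"dy": 0,"dz": 0,"spin": -7.1},
    {"dx": 0,"dy": 0,"dz": 0,"spin": -7.1},
    {"dx": 0,"dy": 0,"dz": 0,"spin": -7.1},
    {"dx": 0,"dy": 0,"dz": 0,"spin": -7.1},
    {"dx": 0,"dy": 0,"dz": 0,"spin": -7.1},
    {"dx": 0,"dy": 0,"dz": 0,"spin": -7.1},
    {"dx": 0,"dy": 0,"dz": 0,"spin": -7.1},
    {"dx": 0,"dy": 0,"dz": 0,"spin": -7.1},
  ],
)

```text
time: 8.17
ee_pos: [0.4736, -0.1588, 0.1133]
eef_rot: [0.974, 0.228, 0.001, 0.0]
contact_force: [0.6, -0.1, -0.0]
grip_width: 0.0852
grip_force: 0.0
```

Emit:
apply_moves(
  increments=[
    {"dx": 0,"dy": 0,"dz": 0,"spin": -7.1},
    {"dx": 0,"dy": 0,"dz": 0,"spin": -7.1},
    {"dx": 0,"dy": 0,"dz": 0,"spin": -7.1},
    {"dx": 0,"dy": 0,"dz": 0,"spin": -7.1},
    {"dx": 0,"dy": 0,"dz": 0,"spin": -7.1},
    {"dx": 0,"dy": 0,"dz": 0,"spin": -7.1},
    {"dx": 0,"dy": 0,"dz": 0,"spin": -7.1},
    {"dx": 0,"dy": 0,"dz": 0,"spin": -7.1},
    {"dx": 0,"dy": 0,"dz": 0,"spin": -7.1},
    {"dx": 0,"dy": 0,"dz": 0,"spin": -2.5},
    {"dx": 0,"dy": 0,"dz": 0,"spin": 0},
  ],
)

```text
time: 9.08
ee_pos: [0.4735, -0.1588, 0.1132]
eef_rot: [0.691, 0.723, 0.0, 0.001]
contact_force: [0.0, 0.5, -0.1]
grip_width: 0.085
grip_force: 0.0
```

```bash
python3 - <<'E'
from h import *
s=snap('wrist');save('w3',s['img']);to(.4725,-.1585,.018,91.5)
E
```

```text
t 9.13 ee [ 0.4735 -0.1588  0.1131] yaw 92.38 q6 -25.2 tilt [-0.0006  0.0011] F [ 0.  -0.1  0.6] w 0.0851
go d [ 0.0004 -0.0011  0.0951] spin 0.88
```

View pics/w3.png

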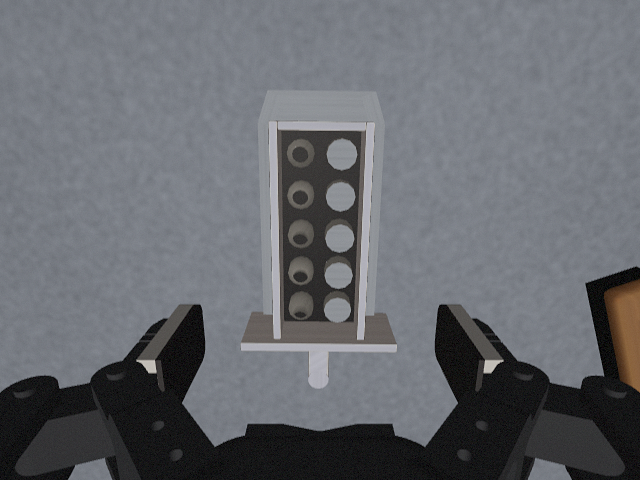

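The tray is turned with its tail away and its pull towards the robot: box tail corners at (269,122) and (376,122), outer plate edge at (242–397, 350).

```bash
python3 - <<'E'
from h import *
s=load('wrist')
p=[ray(s,u,v,.046) for u,v in [(242,344),(397,345),(269,122),(376,122)]]
for q in p:print(q.round(4))
m=(p[0]+p[1])/2;t=(p[2]+p[3])/2;d=t-m;L=np.hypot(*d[:2]);d/=L;print(L,np.degrees(np.arctan2(d[1],d[0])),'centre',(t-d*.061).round(4),'grip@-13',(t-d*.074).round(4))
q=[ray(s,u,v,.005) for u,v in [(267,92),(378,92)]];print('tail',q,np.mean(q,0))
to(*(t-d*.074)[:2],.018,91.5)
E
```

```text
[ 0.4256 -0.2296  0.046 ]
[ 0.5281 -0.2259  0.046 ]
[ 0.4424 -0.0878  0.046 ]
[ 0.5023 -0.0852  0.046 ]
0.1413283076664577 91.84581156266243 centre [ 0.4743 -0.1474  0.046 ] grip@-13 [ 0.4747 -0.1604  0.046 ]
tail [array([ 0.43592546, -0.06953779,  0.005     ]), array([ 0.507633  , -0.06638275,  0.005     ])] [ 0.47177923 -0.06796027  0.005     ]
t 9.13 ee [ 0.4735 -0.1588  0.1131] yaw 92.38 q6 -25.2 tilt [-0.0006  0.0011] F [ 0.  -0.1  0.6] w 0.0851
go d [-0.0016  0.001   0.0951] spin 0.88
```

Emit:
apply_moves(
  increments=[
    {"dx": -0.003,"dy": 0.001,"dz": 0.03,"spin": 0},
    {"dx": -0.002,"dy": 0,"dz": 0.03,"spin": 0},
    {"dx": 0,"dy": 0,"dz": 0.02,"spin": 0},
    {"dx": 0,"dy": 0,"dz": 0.01,"spin": 0},
    {"dx": 0,"dy": 0,"dz": 0.004,"spin": 0},
    {"dx": 0,"dy": 0,"dz": 0,"spin": 0},
  ],
)

```text
time: 9.63
ee_pos: [0.4744, -0.1636, 0.0185]
eef_rot: [0.692, 0.722, -0.0, -0.0]
contact_force: [-0.2, -0.1, 0.2]
grip_width: 0.0851
grip_force: 0.0
```

Emit:
apply_moves(
  increments=[
    {"dx": 0,"dy": 0,"dz": 0,"spin": 0},
    {"dx": 0,"dy": 0,"dz": 0,"spin": 0},
    {"dx": 0,"dy": 0,"dz": 0,"spin": 0},
    {"dx": 0,"dy": 0,"dz": 0,"spin": 0},
    {"dx": 0,"dy": 0,"dz": 0,"spin": 0},
    {"dx": 0,"dy": 0,"dz": 0,"spin": 0},
    {"dx": 0,"dy": 0,"dz": -0.008,"spin": 0},
    {"dx": 0,"dy": 0,"dz": -0.012,"spin": 0},
    {"dx": 0.01,"dy": 0,"dz": -0.012,"spin": 0},
    {"dx": 0.02,"dy": 0,"dz": -0.008,"spin": 0},
    {"dx": 0.02,"dy": 0,"dz": 0,"spin": 0},
    {"dx": 0.02,"dy": 0,"dz": 0,"spin": 0},
  ],
  hand=0.05,
)

```text
time: 10.63
ee_pos: [0.472, -0.0926, 0.0605]
eef_rot: [0.692, 0.722, 0.001, 0.001]
contact_force: [0.6, 1.2, -0.3]
grip_width: 0.05
grip_force: 0.0
```

Emit:
apply_moves(
  increments=[
    {"dx": 0.02,"dy": 0,"dz": 0,"spin": 0},
    {"dx": 0.02,"dy": 0,"dz": 0,"spin": 0},
    {"dx": 0.02,"dy": 0,"dz": 0,"spin": 0},
    {"dx": 0.015,"dy": 0,"dz": 0,"spin": 0},
    {"dx": 0.005,"dy": 0,"dz": 0,"spin": 0},
    {"dx": 0,"dy": 0,"dz": 0,"spin": 0},
    {"dx": 0,"dy": 0,"dz": 0,"spin": 0},
  ],
)

```text
time: 11.22
ee_pos: [0.4682, -0.0139, 0.0591]
eef_rot: [0.692, 0.722, 0.0, 0.0]
contact_force: [-0.2, -0.7, -0.0]
grip_width: 0.0499
grip_force: 0.0
```

```bash
python3 - <<'E'
from h import *
s=snap('wrist');save('w4',s['img']);to(.482,.162-.097,.05,91.5)
E
```

```text
t 11.27 ee [ 0.4682 -0.0142  0.0589] yaw 92.44 q6 -8.7 tilt [-0.0005  0.0006] F [ 0.3 -0.3  0.1] w 0.0499
go d [0.0786 0.0172 0.0089] spin 0.94
```

View pics/w4.png

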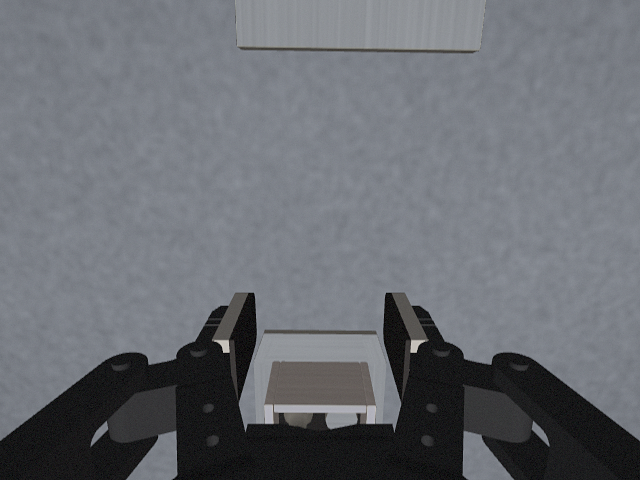

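The grip slipped off: the hand is empty, and the tray is still behind it with its tail edge at (265–377, 331). The porch's near edge is at (237,47)–(481,51). I'll measure both.

```bash
python3 - <<'E'
from h import *
s=load('wrist')
for n,u,v,h in [('porchL',237,48,.01),('porchR',481,51,.01),('tailL',265,331,.005),('tailR',377,331,.005),('boxL',266,406,.046),('boxR',375,405,.046)]:print(n,ray(s,u,v,h).round(4))
t=snap('top');c=cloud(t);save('t2',t['img'])
P=c[260:350,330:430].reshape(-1,3)
for h0 in(.02,.04):
  Q=P[(P[:,2]>h0)&(P[:,2]<.055)][:,:2].astype(np.float32);print(len(Q),cv2.minAreaRect(Q) if len(Q) else 0)
E
```

```text
porchL [0.4233 0.0916 0.01  ]
porchR [0.5434 0.0954 0.01  ]
tailL [ 0.437  -0.0667  0.005 ]
tailR [ 0.5061 -0.0638  0.005 ]
boxL [ 0.4431 -0.0879  0.046 ]
boxR [ 0.5011 -0.0848  0.046 ]
687 ((0.4740259051322937, -0.14766860008239746), (0.05997728556394577, 0.12112194299697876), 1.8696374893188477)
165 ((0.47397008538246155, -0.14595821499824524), (0.05997728556394577, 0.11536280810832977), 1.8696374893188477)
```

Emit:
apply_moves(
  increments=[
    {"dx": -0.015,"dy": 0,"dz": -0.005,"spin": 0},
    {"dx": -0.025,"dy": 0,"dz": -0.005,"spin": 0},
    {"dx": -0.03,"dy": 0,"dz": 0,"spin": 0.3},
    {"dx": -0.03,"dy": 0,"dz": 0,"spin": 0},
    {"dx": -0.025,"dy": 0.0005,"dz": 0,"spin": 0},
    {"dx": -0.015,"dy": 0,"dz": 0,"spin": 0},
    {"dx": -0.008,"dy": 0,"dz": 0.01,"spin": 0},
    {"dx": 0,"dy": 0,"dz": 0.02,"spin": 0},
    {"dx": 0,"dy": 0,"dz": 0.015,"spin": 0},
    {"dx": 0,"dy": 0,"dz": 0.008,"spin": 0},
    {"dx": 0,"dy": 0,"dz": 0.003,"spin": 0},
    {"dx": 0,"dy": 0,"dz": 0,"spin": 0},
  ],
  hand=0.085,
)

```text
time: 12.32
ee_pos: [0.4739, -0.1613, 0.0117]
eef_rot: [0.694, 0.72, -0.0, -0.001]
contact_force: [-0.6, 0.1, 0.5]
grip_width: 0.0851
grip_force: 0.0
```

Emit:
apply_moves(
  increments=[
    {"dx": 0,"dy": 0,"dz": 0,"spin": 0},
    {"dx": 0,"dy": 0,"dz": 0,"spin": 0},
    {"dx": 0,"dy": 0,"dz": 0,"spin": 0},
    {"dx": 0,"dy": 0,"dz": 0,"spin": 0},
    {"dx": 0,"dy": 0,"dz": 0,"spin": 0},
    {"dx": 0,"dy": 0,"dz": 0,"spin": 0},
  ],
  hand=0.04,
)

```text
time: 12.82
ee_pos: [0.4752, -0.1619, 0.0141]
eef_rot: [0.694, 0.72, 0.0, 0.001]
contact_force: [-2.3, 1.1, 5.2]
grip_width: 0.0583
grip_force: 65.4
```

Emit:
apply_moves(
  increments=[
    {"dx": 0,"dy": 0,"dz": 0,"spin": 0},
    {"dx": 0,"dy": 0,"dz": -0.004,"spin": 0},
    {"dx": 0,"dy": 0,"dz": -0.006,"spin": 0},
    {"dx": 0,"dy": 0,"dz": -0.008,"spin": 0},
    {"dx": 0,"dy": 0,"dz": -0.008,"spin": 0},
    {"dx": 0,"dy": 0,"dz": -0.004,"spin": 0},
    {"dx": 0,"dy": 0,"dz": 0,"spin": 0},
  ],
)

```text
time: 13.4
ee_pos: [0.4752, -0.1619, 0.044]
eef_rot: [0.694, 0.72, 0.0, 0.001]
contact_force: [0.0, -0.2, -8.4]
grip_width: 0.0576
grip_force: 66.4
```

Emit:
apply_moves(
  increments=[
    {"dx": 0.01,"dy": 0.001,"dz": 0,"spin": 0},
    {"dx": 0.02,"dy": 0.002,"dz": 0,"spin": 0},
    {"dx": 0.03,"dy": 0.003,"dz": 0,"spin": 0},
    {"dx": 0.03,"dy": 0.003,"dz": 0,"spin": 0.3},
    {"dx": 0.03,"dy": 0.003,"dz": 0,"spin": 0},
    {"dx": 0.03,"dy": 0.002,"dz": 0,"spin": 0},
    {"dx": 0.025,"dy": 0.002,"dz": 0,"spin": 0},
    {"dx": 0.02,"dy": 0.001,"dz": 0,"spin": 0},
    {"dx": 0.008,"dy": 0,"dz": 0,"spin": 0},
    {"dx": 0,"dy": 0,"dz": 0,"spin": 0},
    {"dx": 0,"dy": 0,"dz": 0,"spin": 0},
  ],
)

```text
time: 14.32
ee_pos: [0.484, 0.0418, 0.0421]
eef_rot: [0.695, 0.719, -0.0, -0.0]
contact_force: [0.0, 0.2, -8.1]
grip_width: 0.0578
grip_force: 66.4
```

```bash
python3 - <<'E'
from h import *
s=snap('wrist');save('w5',s['img']);to(.4848,.0415,.044,91.8)
E
```

```text
t 14.37 ee [0.4841 0.0413 0.0422] yaw 91.84 q6 -1.3 tilt [-0.0006 -0.0006] F [ 0.4 -0.6 -9. ] w 0.0577
go d [ 0.0002  0.0007 -0.0018] spin 0.04
```

View pics/w5.png

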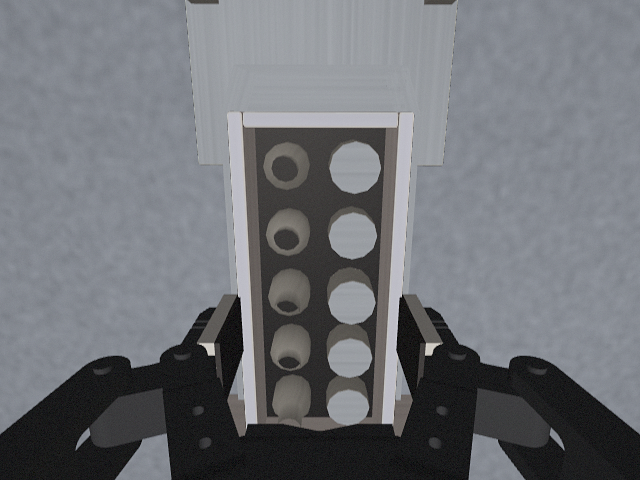

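The view now shows lip inner corners at (219,2) and (424,2), porch corners at (198,164) and (443,164), and the box tail at (229–413, 112).

```bash
python3 - <<'E'
from h import *
s=load('wrist')
f=lambda u,v,h:ray(s,u,v,h)
A=[f(219,2,.028),f(424,2,.028)];B=[f(198,164,.01),f(443,164,.01)];C=[f(229,112,.074),f(413,112,.074)];D=[f(232,66,.033),f(406,66,.033)]
for n,X in zip(('lip','porch','box','tail'),(A,B,C,D)):print(n,[x.round(4).tolist() for x in X],np.mean(X,0).round(4),np.linalg.norm(X[0]-X[1]).round(4))
E
```

```text
lip [[0.4403, 0.1589, 0.028], [0.522, 0.1615, 0.028]] [0.4811 0.1602 0.028 ] 0.0817
porch [[0.423, 0.0926, 0.01], [0.5429, 0.0965, 0.01]] [0.4829 0.0945 0.01  ] 0.1199
box [[0.4531, 0.1165, 0.074], [0.5115, 0.1184, 0.074]] [0.4823 0.1175 0.074 ] 0.0585
tail [[0.4458, 0.1348, 0.033], [0.5161, 0.1371, 0.033]] [0.4809 0.136  0.033 ] 0.0703
```

Emit:
apply_moves(
  increments=[
    {"dx": 0,"dy": 0,"dz": 0.006,"spin": 0},
    {"dx": 0,"dy": 0,"dz": 0.006,"spin": 0},
    {"dx": 0,"dy": 0,"dz": 0.003,"spin": 0},
    {"dx": 0,"dy": 0,"dz": 0.001,"spin": 0},
    {"dx": 0,"dy": 0,"dz": 0,"spin": 0},
    {"dx": 0,"dy": 0,"dz": 0,"spin": 0},
  ],
)

```text
time: 14.87
ee_pos: [0.4844, 0.0416, 0.0264]
eef_rot: [0.696, 0.718, -0.0, -0.0]
contact_force: [-0.4, 0.0, -7.6]
grip_width: 0.058
grip_force: 66.3
```

Emit:
apply_moves(
  increments=[
    {"dx": 0.006,"dy": 0,"dz": 0,"spin": 0},
    {"dx": 0.009,"dy": 0,"dz": 0,"spin": 0},
    {"dx": 0.009,"dy": 0,"dz": 0,"spin": 0},
    {"dx": 0.009,"dy": 0,"dz": 0,"spin": 0},
    {"dx": 0.006,"dy": 0,"dz": 0,"spin": 0},
    {"dx": 0,"dy": 0,"dz": 0,"spin": 0},
  ],
)

```text
time: 15.37
ee_pos: [0.483, 0.0825, 0.0265]
eef_rot: [0.695, 0.719, 0.0, -0.0]
contact_force: [-0.5, -0.3, -7.1]
grip_width: 0.0578
grip_force: 66.4
```

Emit:
apply_moves(
  increments=[
    {"dx": 0.006,"dy": 0,"dz": 0,"spin": 0},
    {"dx": 0.008,"dy": 0,"dz": 0,"spin": 0},
    {"dx": 0.008,"dy": 0,"dz": 0,"spin": 0},
    {"dx": 0.008,"dy": 0,"dz": 0,"spin": 0},
    {"dx": 0.008,"dy": 0,"dz": 0,"spin": 0},
    {"dx": 0.006,"dy": 0,"dz": 0,"spin": 0},
    {"dx": 0,"dy": 0,"dz": 0,"spin": 0},
  ],
)

```text
time: 15.95
ee_pos: [0.4816, 0.1261, 0.0265]
eef_rot: [0.695, 0.719, 0.0, -0.0]
contact_force: [0.5, -0.2, -7.8]
grip_width: 0.0576
grip_force: 66.4
```

Emit:
apply_moves(
  increments=[
    {"dx": 0,"dy": 0,"dz": 0.0015,"spin": 0},
    {"dx": 0,"dy": 0,"dz": 0.001,"spin": 0},
    {"dx": 0,"dy": 0,"dz": 0,"spin": 0},
  ],
)

```text
time: 16.2
ee_pos: [0.4819, 0.1246, 0.0242]
eef_rot: [0.696, 0.718, 0.0, 0.0]
contact_force: [-1.0, 0.6, -5.0]
grip_width: 0.0578
grip_force: 66.6
```

Emit:
apply_moves(
  increments=[
    {"dx": 0,"dy": 0,"dz": 0,"spin": 0},
    {"dx": 0,"dy": 0,"dz": 0,"spin": 0},
    {"dx": 0,"dy": 0,"dz": 0,"spin": 0},
    {"dx": 0,"dy": 0,"dz": 0,"spin": 0},
    {"dx": 0,"dy": 0,"dz": -0.015,"spin": 0},
    {"dx": 0,"dy": 0,"dz": -0.025,"spin": 0},
    {"dx": -0.015,"dy": 0,"dz": -0.025,"spin": 0},
    {"dx": -0.03,"dy": 0,"dz": -0.01,"spin": 0},
    {"dx": -0.03,"dy": 0,"dz": 0,"spin": 0},
    {"dx": -0.03,"dy": 0,"dz": 0,"spin": 0},
    {"dx": -0.025,"dy": 0,"dz": 0,"spin": 0},
    {"dx": -0.01,"dy": 0,"dz": 0,"spin": 0},
  ],
  hand=0.08,
)

```text
time: 17.2
ee_pos: [0.4865, -0.0179, 0.0996]
eef_rot: [0.697, 0.718, 0.0, 0.001]
contact_force: [0.1, -0.4, -0.2]
grip_width: 0.0796
grip_force: 0.0
```

Emit:
apply_moves(
  increments=[
    {"dx": 0,"dy": 0,"dz": 0,"spin": 0},
    {"dx": 0,"dy": 0,"dz": 0,"spin": 0},
    {"dx": 0,"dy": 0,"dz": 0,"spin": 0},
    {"dx": 0,"dy": 0,"dz": 0,"spin": 0},
    {"dx": 0,"dy": 0,"dz": 0,"spin": 0},
    {"dx": 0,"dy": 0,"dz": 0,"spin": 0},
    {"dx": 0,"dy": 0,"dz": 0,"spin": 0},
  ],
  hand=0,
)

```text
time: 17.78
ee_pos: [0.4862, -0.0146, 0.099]
eef_rot: [0.695, 0.719, -0.0, -0.0]
contact_force: [-0.3, 0.3, -0.6]
grip_width: -0.0
grip_force: 0.0
```

```bash
python3 - <<'E'
from h import *
s=snap('wrist');save('w6',s['img']);to(.485,.0,.032,91.8)
E
```

```text
t 17.83 ee [ 0.4862 -0.0148  0.099 ] yaw 91.88 q6 -8.0 tilt [-0.0001 -0.    ] F [ 0.3 -0.1  0.9] w -0.0004
go d [ 0.0148 -0.0007  0.067 ] spin 0.08
```

View pics/w6.png

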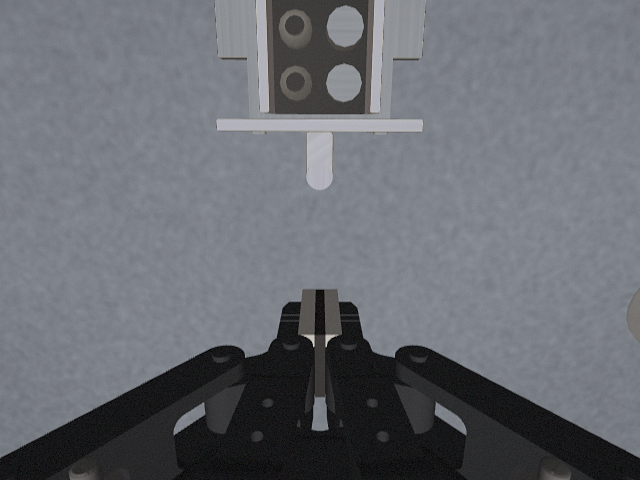

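The fin tip is at (319,189), in line with the shut fingers at (320,315), and the tray sits straight on the porch with its front plate at (218–422, 125).

Emit:
apply_moves(
  increments=[
    {"dx": 0,"dy": 0,"dz": 0.03,"spin": 0},
    {"dx": 0,"dy": 0,"dz": 0.025,"spin": 0},
    {"dx": 0,"dy": 0,"dz": 0.01,"spin": 0},
    {"dx": 0,"dy": 0,"dz": 0.002,"spin": 0},
    {"dx": 0,"dy": 0,"dz": 0,"spin": 0},
  ],
)

```text
time: 18.25
ee_pos: [0.4861, -0.0151, 0.032]
eef_rot: [0.696, 0.718, -0.0, -0.0]
contact_force: [-0.1, -0.1, -0.1]
grip_width: -0.0003
grip_force: 0.0
```

```bash
python3 - <<'E'
from h import *
s=load('wrist')
print('fin tip',ray(s,319,190,.054),'plate outer',ray(s,218,131,.056),ray(s,422,131,.056))
E
```

```text
fin tip [0.48492471 0.02309983 0.054     ] plate outer [0.43296891 0.05173589 0.056     ] [0.53591508 0.05510829 0.056     ]
```

Emit:
apply_moves(
  increments=[
    {"dx": 0.006,"dy": 0,"dz": 0,"spin": 0},
    {"dx": 0.008,"dy": 0,"dz": 0,"spin": 0},
    {"dx": 0.006,"dy": 0,"dz": 0,"spin": 0},
    {"dx": 0.005,"dy": 0,"dz": 0,"spin": 0},
    {"dx": 0.005,"dy": 0,"dz": 0,"spin": 0},
    {"dx": 0.005,"dy": 0,"dz": 0,"spin": 0},
    {"dx": 0.005,"dy": 0,"dz": 0,"spin": 0},
    {"dx": 0.005,"dy": 0,"dz": 0,"spin": 0},
  ],
)

```text
time: 18.92
ee_pos: [0.4858, 0.0297, 0.0332]
eef_rot: [0.696, 0.718, 0.0, 0.001]
contact_force: [-0.7, -3.0, 5.8]
grip_width: -0.0004
grip_force: 2.6
```

Emit:
apply_moves(
  increments=[
    {"dx": 0.005,"dy": 0,"dz": 0,"spin": 0},
    {"dx": 0.005,"dy": 0,"dz": 0,"spin": 0},
    {"dx": 0.005,"dy": 0,"dz": 0,"spin": 0},
    {"dx": 0.005,"dy": 0,"dz": 0,"spin": 0},
    {"dx": 0.005,"dy": 0,"dz": 0,"spin": 0},
    {"dx": 0.005,"dy": 0,"dz": 0,"spin": 0},
  ],
)

```text
time: 19.42
ee_pos: [0.4849, 0.0589, 0.0333]
eef_rot: [0.696, 0.718, -0.0, 0.002]
contact_force: [0.6, -7.2, 6.1]
grip_width: 0.0001
grip_force: 4.9
```

Emit:
apply_moves(
  increments=[
    {"dx": 0.005,"dy": 0,"dz": 0,"spin": 0},
    {"dx": 0.005,"dy": 0,"dz": 0,"spin": 0},
    {"dx": 0.005,"dy": 0,"dz": 0,"spin": 0},
    {"dx": 0.005,"dy": 0,"dz": 0,"spin": 0},
    {"dx": 0.005,"dy": 0,"dz": 0,"spin": 0},
    {"dx": 0.005,"dy": 0,"dz": 0,"spin": 0},
    {"dx": 0,"dy": 0,"dz": 0,"spin": 0},
  ],
)

```text
time: 20.0
ee_pos: [0.4838, 0.0898, 0.0332]
eef_rot: [0.696, 0.718, 0.0, 0.001]
contact_force: [1.3, -3.2, 5.1]
grip_width: 0.0003
grip_force: 4.5
```

```bash
python3 - <<'E'
from h import *
to(.482,.115,.032,91.8)
s=snap('top');c=cloud(s)
P=c[255:360,240:345].reshape(-1,3);Q=P[(P[:,2]>.035)&(P[:,2]<.063)&(P[:,1]<.2)];h,e=np.histogram(Q[:,1],np.arange(.06,.2,.005));print(h,e[:2])
m=[(round(y,3),np.ptp(Q[abs(Q[:,1]-y)<.003][:,0]).round(3) if (abs(Q[:,1]-y)<.003).any() else 0) for y in np.arange(.08,.2,.005)];print(m)
E
```

```text
t 20.0 ee [0.4838 0.0898 0.0332] yaw 91.86 q6 4.4 tilt [-0.0016  0.0026] F [ 1.3 -3.2  5.1] w 0.0003
go d [ 0.0252 -0.001   0.0012] spin 0.06
[0 0 0 0 0 0 0 0 0 0 0 0 0 0 0 0 0 0 0 0 0 0 0 0 0 0 0 0] [0.06  0.065]
[(np.float64(0.08), 0), (np.float64(0.085), 0), (np.float64(0.09), 0), (np.float64(0.095), 0), (np.float64(0.1), 0), (np.float64(0.105), 0), (np.float64(0.11), 0), (np.float64(0.115), 0), (np.float64(0.12), 0), (np.float64(0.125), 0), (np.float64(0.13), 0), (np.float64(0.135), 0), (np.float64(0.14), 0), (np.float64(0.145), 0), (np.float64(0.15), 0), (np.float64(0.155), 0), (np.float64(0.16), 0), (np.float64(0.165), 0), (np.float64(0.17), 0), (np.float64(0.175), 0), (np.float64(0.18), 0), (np.float64(0.185), 0), (np.float64(0.19), 0), (np.float64(0.195), 0)]
```

Emit:
apply_moves(
  increments=[
    {"dx": 0.004,"dy": 0,"dz": 0,"spin": 0},
    {"dx": 0.004,"dy": 0,"dz": 0,"spin": 0},
    {"dx": 0.004,"dy": 0,"dz": 0,"spin": 0},
    {"dx": 0.004,"dy": 0,"dz": 0,"spin": 0},
    {"dx": 0.002,"dy": 0,"dz": 0,"spin": 0},
  ],
)

```text
time: 20.47
ee_pos: [0.4833, 0.1071, 0.0333]
eef_rot: [0.696, 0.718, 0.0, 0.002]
contact_force: [0.6, -6.5, 5.7]
grip_width: 0.0002
grip_force: 5.3
```

Emit:
apply_moves(
  increments=[
    {"dx": 0.0015,"dy": 0,"dz": 0,"spin": 0},
    {"dx": 0.0015,"dy": 0,"dz": 0,"spin": 0},
    {"dx": 0.0015,"dy": 0,"dz": 0,"spin": 0},
  ],
)

```text
time: 20.72
ee_pos: [0.4832, 0.1113, 0.0332]
eef_rot: [0.696, 0.718, -0.0, 0.002]
contact_force: [-0.1, -7.3, 5.9]
grip_width: 0.0003
grip_force: 5.3
```

Emit:
apply_moves(
  increments=[
    {"dx": 0.0015,"dy": 0,"dz": 0,"spin": 0},
    {"dx": 0.001,"dy": 0,"dz": 0,"spin": 0},
  ],
)

```text
time: 20.88
ee_pos: [0.4831, 0.1138, 0.0332]
eef_rot: [0.696, 0.718, -0.0, 0.002]
contact_force: [-0.1, -6.6, 5.9]
grip_width: -0.0001
grip_force: 5.3
```

Emit:
apply_moves(
  increments=[
    {"dx": 0.001,"dy": 0,"dz": 0,"spin": 0},
    {"dx": 0.001,"dy": 0,"dz": 0,"spin": 0},
  ],
)

```text
time: 21.05
ee_pos: [0.483, 0.1158, 0.0333]
eef_rot: [0.696, 0.718, -0.0, 0.002]
contact_force: [-0.9, -8.0, 6.6]
grip_width: 0.0004
grip_force: 5.3
```

Emit:
apply_moves(
  increments=[
    {"dx": 0.001,"dy": 0,"dz": 0,"spin": 0},
    {"dx": 0.001,"dy": 0,"dz": 0,"spin": 0},
  ],
)

```text
time: 21.22
ee_pos: [0.483, 0.1177, 0.0333]
eef_rot: [0.696, 0.718, -0.0, 0.002]
contact_force: [1.0, -7.5, 6.4]
grip_width: -0.0001
grip_force: 5.4
```

Emit:
apply_moves(
  increments=[
    {"dx": 0.001,"dy": 0,"dz": 0,"spin": 0},
    {"dx": 0.001,"dy": 0,"dz": 0,"spin": 0},
  ],
)

```text
time: 21.38
ee_pos: [0.4829, 0.1197, 0.0332]
eef_rot: [0.696, 0.718, -0.0, 0.002]
contact_force: [-0.4, -6.4, 5.2]
grip_width: 0.0002
grip_force: 5.4
```

```bash
python3 - <<'E'
from h import *
s=snap('wrist');c=cloud(s)
M,a=tool(status.sense());ax=M[:2,0];o=np.array([.4811,.1602])
lat=(c[...,:2]-o)@M[:2,1];al=(c[...,:2]-o)@ax
ok=(s['z_map']>0)
m=ok&(abs(lat)>.038)&(abs(lat)<.055)&(c[...,2]>.045)&(c[...,2]<.062)
print('plate n',m.sum(),np.percentile(al[m],[1,50,99]).round(4),np.ptp(lat[m]).round(4), np.median(c[m][:,2]))
for sg in(-1,1):
  k=m&(lat*sg>0);print(sg,np.percentile(al[k],[2,50,98]).round(4))
m=ok&(abs(lat)>.036)&(abs(lat)<.044)&(c[...,2]>.02)&(c[...,2]<.034)&(abs(al)<.05)
h,e=np.histogram(al[m],np.arange(-.03,.05,.004));print('lip',h,e.round(3))
E
```

```text
plate n 1671 [-0.0303 -0.0252 -0.0239] 0.1089 0.05580989374296838
-1 [-0.0297 -0.0251 -0.024 ]
1 [-0.0303 -0.0253 -0.0242]
lip [  0 325   0   0   0   0   0   0 219 341 345 341 299 337 340 342 344 343
 350] [-0.03  -0.026 -0.022 -0.018 -0.014 -0.01  -0.006 -0.002  0.002  0.006
  0.01   0.014  0.018  0.022  0.026  0.03   0.034  0.038  0.042  0.046]
```

```bash
python3 - <<'E'
from h import *
s=load('wrist');c=cloud(s);st=status.sense();M,a=tool(st)
d=c[...,:2]-st['ee_pos'][:2];al=d@M[:2,0];lat=d@M[:2,1];ok=(s['z_map']>0)
print('lat<5mm profile: al, z range')
for x in np.arange(-.06,.06,.005):
    k=ok&(abs(lat)<.005)&(abs(al-x)<.0025)
    if k.any():print(x.round(3),np.percentile(c[k][:,2],[2,50,98]).round(4),k.sum())
E
```

```text
lat<5mm profile: al, z range
-0.01 [0.091  0.093  0.1074] 166
-0.005 [0.0913 0.1027 0.1088] 556
-0.0 [0.0911 0.101  0.1042] 405
0.005 [0.091  0.1    0.1229] 425
0.01 [0.0569 0.1277 0.1413] 5002
0.015 [0.0247 0.0996 0.1402] 1930
0.02 [0.0304 0.0322 0.1309] 316
0.025 [0.0304 0.0314 0.0327] 239
0.03 [0.0302 0.0317 0.0439] 241
0.035 [0.0304 0.0319 0.0446] 296
0.04 [0.0303 0.0317 0.0434] 300
0.045 [0.0303 0.0315 0.0329] 283
0.05 [0.0302 0.0314 0.0327] 284
0.055 [0.0302 0.0317 0.046 ] 293
```

The depth data shows the shut fingers have ridden over the pull and are bearing on the top of the front plate. About 26 mm remains. I'll back off, go lower, and push on the fin's end.

Emit:
apply_moves(
  increments=[
    {"dx": -0.001,"dy": 0,"dz": -0.01,"spin": 0},
    {"dx": -0.005,"dy": 0,"dz": -0.015,"spin": 0},
    {"dx": -0.015,"dy": 0,"dz": 0,"spin": 0},
    {"dx": -0.02,"dy": 0,"dz": 0,"spin": 0},
    {"dx": -0.012,"dy": 0,"dz": 0,"spin": 0},
    {"dx": 0,"dy": 0,"dz": 0.01,"spin": 0},
    {"dx": 0,"dy": 0,"dz": 0.015,"spin": 0},
    {"dx": 0,"dy": 0,"dz": 0.012,"spin": 0},
    {"dx": 0,"dy": 0,"dz": 0.005,"spin": 0},
    {"dx": 0,"dy": 0,"dz": 0,"spin": 0},
  ],
)

```text
time: 22.27
ee_pos: [0.4822, 0.0683, 0.0131]
eef_rot: [0.696, 0.718, -0.001, -0.001]
contact_force: [0.0, -0.6, -0.0]
grip_width: 0.0001
grip_force: 0.0
```

```bash
cat > m.py <<'E'
from h import *
s=snap('wrist');c=cloud(s);st=status.sense();M,a=tool(st);ok=s['z_map']>0
d=c[...,:2]-np.array([.4811,.1602]);al=d@M[:2,0];lat=d@M[:2,1]
m=ok&(abs(lat)>.038)&(abs(lat)<.055)&(c[...,2]>.045)&(c[...,2]<.062)
print('plate',m.sum())
for sg in(-1,1):
  k=m&(lat*sg>0)
  if k.any():print(sg,np.percentile(al[k],[2,50,98]).round(4),np.median(c[k][:,2]).round(4))
k=ok&(abs(lat)<.006)&(c[...,2]>.045)&(c[...,2]<.058)&(al<-.03);print('fin',k.sum(),np.percentile(al[k],[2,98]).round(4) if k.any() else '')
k=ok&(abs(lat)>.037)&(abs(lat)<.043)&(c[...,2]>.02)&(c[...,2]<.034)&(abs(al)<.03)&(al>-.015);print('lip start',np.percentile(al[k],.5).round(4))
to(.482,.1165,.014,91.8); print('tool al',((st['ee_pos'][:2]-np.array([.4811,.1602]))@M[:2,0]).round(4))
E
python3 m.py
```

```text
plate 1978
-1 [-0.03   -0.027  -0.0241] 0.0563
1 [-0.0304 -0.0272 -0.0244] 0.0563
fin 3981 [-0.0807 -0.0308]
lip start 0.0031
t 22.32 ee [0.483  0.0683 0.0143] yaw 91.86 q6 1.8 tilt [ 0.0001 -0.0017] F [0.7 0.2 0.3] w 0.0001
go d [0.0482 0.0006 0.0003] spin 0.06
tool al -0.0919
```

Emit:
apply_moves(
  increments=[
    {"dx": 0.006,"dy": 0,"dz": 0,"spin": 0},
    {"dx": 0.006,"dy": 0,"dz": 0,"spin": 0},
    {"dx": 0.004,"dy": 0,"dz": 0,"spin": 0},
    {"dx": 0.004,"dy": 0,"dz": 0,"spin": 0},
    {"dx": 0.004,"dy": 0,"dz": 0,"spin": 0},
    {"dx": 0.004,"dy": 0,"dz": 0,"spin": 0},
    {"dx": 0.004,"dy": 0,"dz": 0,"spin": 0},
  ],
)

```text
time: 22.9
ee_pos: [0.483, 0.0994, 0.0155]
eef_rot: [0.696, 0.718, -0.0, 0.001]
contact_force: [0.9, -6.2, 2.6]
grip_width: -0.0002
grip_force: 2.7
```

```bash
python3 m.py
```

```text
plate 2031
-1 [-0.0189 -0.0151 -0.0131] 0.0561
1 [-0.019  -0.0153 -0.0133] 0.0561
fin 1988 [-0.0495 -0.0304]
lip start -0.0136
t 22.95 ee [0.4829 0.1001 0.0155] yaw 91.85 q6 5.6 tilt [-0.0009  0.0011] F [ 0.6 -3.5  1.3] w -0.0005
go d [ 0.0164 -0.0004  0.0015] spin 0.05
tool al -0.0601
```

Emit:
apply_moves(
  increments=[
    {"dx": 0.003,"dy": 0,"dz": 0,"spin": 0},
    {"dx": 0.003,"dy": 0,"dz": 0,"spin": 0},
    {"dx": 0.003,"dy": 0,"dz": 0,"spin": 0},
    {"dx": 0.003,"dy": 0,"dz": 0,"spin": 0},
    {"dx": 0.001,"dy": 0,"dz": 0,"spin": 0},
  ],
)

```text
time: 23.37
ee_pos: [0.4825, 0.1124, 0.0154]
eef_rot: [0.696, 0.718, -0.0, 0.001]
contact_force: [0.5, -5.7, 3.6]
grip_width: 0.0001
grip_force: 3.0
```

Emit:
apply_moves(
  increments=[
    {"dx": 0.001,"dy": 0,"dz": 0,"spin": 0},
    {"dx": 0.001,"dy": 0,"dz": 0,"spin": 0},
  ],
)

```text
time: 23.53
ee_pos: [0.4825, 0.1142, 0.0155]
eef_rot: [0.696, 0.718, -0.0, 0.001]
contact_force: [0.5, -6.3, 3.2]
grip_width: 0.0
grip_force: 3.0
```

Emit:
apply_moves(
  increments=[
    {"dx": 0.001,"dy": 0,"dz": 0,"spin": 0},
    {"dx": 0.0005,"dy": 0,"dz": 0,"spin": 0},
  ],
)

```text
time: 23.7
ee_pos: [0.4824, 0.1157, 0.0155]
eef_rot: [0.696, 0.718, -0.0, 0.001]
contact_force: [0.3, -5.3, 4.2]
grip_width: 0.0003
grip_force: 3.0
```

Emit:
apply_moves(
  increments=[
    {"dx": 0.001,"dy": 0,"dz": 0,"spin": 0},
    {"dx": 0.0005,"dy": 0,"dz": 0,"spin": 0},
  ],
)

```text
time: 23.87
ee_pos: [0.4824, 0.1162, 0.0155]
eef_rot: [0.696, 0.718, -0.001, 0.002]
contact_force: [-0.1, -11.9, 4.6]
grip_width: 0.0003
grip_force: 6.2
```

Emit:
apply_moves(
  increments=[
    {"dx": 0.001,"dy": 0,"dz": 0,"spin": 0},
    {"dx": 0.0005,"dy": 0,"dz": 0,"spin": 0},
  ],
)

```text
time: 24.03
ee_pos: [0.4824, 0.1163, 0.0155]
eef_rot: [0.696, 0.718, -0.002, 0.002]
contact_force: [-0.3, -18.0, 6.1]
grip_width: -0.0
grip_force: 9.3
```

Emit:
apply_moves(
  increments=[
    {"dx": 0.001,"dy": 0,"dz": 0,"spin": 0},
    {"dx": 0,"dy": 0,"dz": 0,"spin": 0},
  ],
)

```text
time: 24.2
ee_pos: [0.4824, 0.1164, 0.0155]
eef_rot: [0.696, 0.718, -0.003, 0.003]
contact_force: [-0.5, -21.3, 6.2]
grip_width: 0.0003
grip_force: 10.5
```

```bash
python3 m.py
```

```text
plate 2163
-1 [-0.002   0.002   0.0489] 0.0561
1 [-0.0025  0.0018  0.0488] 0.056
fin 335 [-0.0326 -0.0301]
lip start 0.0033
t 24.25 ee [0.4824 0.1164 0.0155] yaw 91.77 q6 7.9 tilt [-0.0076  0.0003] F [ -1.  -20.4   6.4] w 0.0001
go d [ 0.0001 -0.0004  0.0015] spin -0.03
tool al -0.0438
```

The tool stalled at 21 N with the plate back face at the runner ends on both sides, so the tray is home. I'll back off and check.

Emit:
apply_moves(
  increments=[
    {"dx": -0.004,"dy": 0,"dz": 0,"spin": 0},
    {"dx": -0.01,"dy": 0,"dz": 0,"spin": 0},
    {"dx": -0.02,"dy": 0,"dz": -0.005,"spin": 0},
    {"dx": -0.02,"dy": 0,"dz": -0.02,"spin": 0},
    {"dx": -0.02,"dy": 0,"dz": -0.03,"spin": 0},
    {"dx": -0.01,"dy": 0,"dz": -0.02,"spin": 0},
    {"dx": 0,"dy": 0,"dz": 0,"spin": 0},
    {"dx": 0,"dy": 0,"dz": 0,"spin": 0},
    {"dx": 0,"dy": 0,"dz": 0,"spin": 0},
  ],
)

```text
time: 25.0
ee_pos: [0.484, 0.0367, 0.089]
eef_rot: [0.696, 0.718, -0.0, -0.001]
contact_force: [0.6, 0.5, -0.3]
grip_width: -0.0002
grip_force: 0.0
```

```bash
python3 m.py; python3 - <<'E'
from h import *
s=load('wrist');c=cloud(s);ok=s['z_map']>0;M,_=tool(status.sense())
d=c[...,:2]-np.array([.4811,.1602]);al=d@M[:2,0];lat=d@M[:2,1]
for a,b in[(-.05,-.046),(-.046,-.038),(.038,.046),(.046,.05)]:
    r=[]
    for x in np.arange(-.008,.014,.002):
        k=ok&(lat>a)&(lat<b)&(abs(al-x)<.001);r.append((float(x.round(3)),float(np.median(c[k][:,2]).round(3)) if k.any() else None))
    print(a,r)
t=snap('top');C=cloud(t)
for n,u0,u1,v0,v1,h0 in(('jar',340,390,170,215,.06),('brush',405,490,175,230,.02),('hat',50,165,230,320,.02)):
    P=C[v0:v1,u0:u1].reshape(-1,3);Q=P[(P[:,2]>h0)&(P[:,2]<.2)][:,:2].astype(np.float32);print(n,cv2.minAreaRect(Q))
E
```

```text
plate 903
-1 [-0.0028 -0.0021  0.0005] 0.0558
1 [-0.0031 -0.0024  0.0003] 0.0557
fin 144 [-0.0327 -0.03  ]
lip start -0.0047
t 25.05 ee [0.4837 0.0368 0.0885] yaw 91.88 q6 -1.9 tilt [ 0.0005 -0.0025] F [ 0.2 -0.2  0.2] w 0.0001
go d [0.0796 0.0011 0.0745] spin 0.08
tool al -0.1234
-0.05 [(-0.008, 0.01), (-0.006, 0.011), (-0.004, 0.01), (-0.002, 0.04), (0.0, 0.056), (0.002, None), (0.004, None), (0.006, None), (0.008, None), (0.01, None), (0.012, None)]
-0.046 [(-0.008, 0.011), (-0.006, 0.011), (-0.004, 0.011), (-0.002, 0.041), (0.0, 0.057), (0.002, None), (0.004, None), (0.006, None), (0.008, None), (0.01, None), (0.012, None)]
0.038 [(-0.008, 0.011), (-0.006, 0.011), (-0.004, 0.021), (-0.002, 0.044), (0.0, 0.057), (0.002, None), (0.004, None), (0.006, None), (0.008, None), (0.01, None), (0.012, None)]
0.046 [(-0.008, 0.01), (-0.006, 0.01), (-0.004, 0.026), (-0.002, 0.043), (0.0, 0.056), (0.002, None), (0.004, None), (0.006, None), (0.008, None), (0.01, None), (0.012, None)]
jar ((0.7420250177383423, -0.06409129500389099), (0.05515306815505028, 0.05463668704032898), 85.82614135742188)
brush ((0.7206811904907227, -0.2488989233970642), (0.046350207179784775, 0.15077973902225494), 23.37881088256836)
hat ((0.5586516857147217, 0.4899078607559204), (0.138103187084198, 0.14588488638401031), 67.13980865478516)
```

```bash
python3 -c "
from workcell import ticket
print(ticket.job_done())"
```

```text
the job is handed in; nothing more can be done
None
```

The tray is turned end for end and fully home in the runners, front plate against the runner ends and pull outwards; the hat block, jar and brush have not moved, and the job was handed in at about 25 s.

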